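# Line up the stage cover's hinge leaves for the pin

### The arm

A 6-joint arm with a two-finger parallel gripper is mounted at the origin on the work surface. World frame = base frame: x ahead of the robot, y to its left, z up, the work surface at z = 0. Lengths are in m, angles in rad, forces in N, time in s.
With the tool pointing down it reaches from about 0.3 to 0.875 m from the base axis. Payload 4.2 kg.
Tool frame: the origin (TCP) lies between the finger pads; the fingertips stand 14 mm ahead of it and the grasp point (between the pads) lies 5 mm behind it; z points along the fingers, y is the direction in which the jaws open and shut (so a half turn about z gives the same grasp; the last joint's range is limited). The gripper opens to 85 mm and grips with 20 to 120 N. Pads are 22 mm wide; open, the fingers measure 114 mm over their backs; the gripper's body (76 mm by 85 mm) begins 54 mm behind the grasp point. The pads swing forward as they close: fully open they stand 13 mm farther back than shut.
Start: joints at [1.255, 0.32, 1.565, -0, 1.257, -0.02], TCP at [0.168, 0.55, 0.245] pointing down, gripper open.
Joint ranges: [-3.11, 3.11], [-0.84, 2.01], [0.21, 2.61], [-1.34, 4.49], [0.05, 2.63], [-2.56, 2.56]. Speed limits (rad/s): [2.57, 2.57, 3.14, 3.14, 3.14, 3.14].

### API

Orientations are given as a unit quaternion [w, x, y, z].
In Python, from rig import manip gives the robot as it stands. The module is installed in compiled form; this text tells all that it offers.
- The arm moves only by the tool step_arm, never from a script. Its argument "targets" is a list of rows, each an object of numbers: "dx", "dy", "dz": the shift along the tool's x, y, z in mm; "twist": the turn about the tool's z in rad. A call has 1 to 20 rows; each row is the pose to reach, as a shift and turn from the pose commanded when the call began, along the tool's axes at that moment; what a row does not reach only later rows make up. A row lasts 1/12 s, in which the tool goes at most 41.7 mm and 7.16 degrees, less where a joint would pass 70% of its speed; a pose out of reach is approached as far as the arm can. A call with a gripper value outside its range is refused whole. "gripper" is the finger opening in mm, from 0 to 85.4, set as the call begins (left out, the last holds). The fingers move at their own pace and stop on an object; the grip force is fixed at half the most. Time passes only in rows, so rows that repeat a pose let the fingers close. It gives the time, the measured TCP pose, the force and the opening at its end, in the units of the state.
- manip.get_obs(): the state, without advancing time (a new reading comes with each control period).
- manip.snapshot(name): name is "side" or "top" or "wrist"; returns the picture (400x640x3 uint8, red, green, blue); there is no depth.
- manip.camera_info(name): a dict with "fx", "fy", "cx", "cy" (pixels), "D" ([k1, k2, p1, p2, k3] as OpenCV has them; the pictures are not rectified), "cam_to_world" (4x4, takes a point from camera to world coordinates). Camera axes: x right, y up, looking along -z (the intrinsics and any distortion apply to the point x, -y, -z); pixel columns grow to the right and rows downward; lengths in m; the calibration is good to about 2 mm. A picture is of the moment at which its call begins: read the wrist's pose just before it. camera_info takes no time and is no camera call; for the wrist camera it gives the pose at the moment of the call.
- manip.sign_off(): hands the job in, once; it reports no verdict.
The state is a dict: "clock": time; "joint_positions": joint angles; "joint_velocities": joint speeds; "joint_efforts": joint torques, N m; "position": TCP position; "tcp_rot": TCP orientation; "ft_force": force on the tool from outside, world axes, zero at the start; "torque": the same for the moment, N m; "gripper_width": finger opening in m.
Only numpy, scipy, OpenCV 4.12 (cv2) and the standard library are available. Lean on these libraries where they do the work, as an engineer would, in place of code of your own. Each camera call takes 0.05 s, during which the arm holds its last target.

### The job

The inspection stage's cover is being rehung: take the round-ended hinge leaf, the one with a single middle knuckle, from its pocket in the grey parts tray and bring that knuckle, without forcing, between the two knuckles of the leaf fixed on the jamb block at the stage's edge, so that the bores line up for the hinge pin. Finish while still holding the leaf there, steady in the gripper and not pressed against anything, for a colleague to fit the pin. Leave the square-ended two-knuckle leaf, the pin, the screwdriver and the objective alone.

Things in the scene. Friction and masses are not known exactly. Their poses are not given: they have to be found in the camera images.
- leaf: Round-ended aluminium hinge leaf, 80 g +-25%. Origin: middle of its bore; y along the bore, z to the free edge, x through the plate; symmetric. One knuckle 14 mm across, y -10 to 10, bore 8; plate 12 thick, 60 long (y) at z 9 to 21, then a half-round tongue 40 wide up to z 45. Upright, knuckle down, loose in either slot pocket, its top 32 mm out; grip by the tongue's faces (12 mm).
- spare_leaf: The leaf not wanted, upright in the other slot pocket: same origin and axes, rectangular plate 60 (y) by 36 (z 9 to 45) by 12 mm, two knuckles 18 mm long at the ends (y 12 to 30 and -30 to -12 mm) and none in the middle. Leave alone.
- jamb: Fixed two-knuckle leaf lying on a steel jamb block (70 x 45 mm) at the stage's edge. Origin: on the bore axis midway between its knuckles, 91 mm above the bench; y along the bores, z up, +x out from the stage. Knuckles 14 mm across, y 12 to 30 and -30 to -12 mm; the 24 mm gap is open above, below and to +x: nothing stops or carries the leaf. Plate and block: x below -9 mm, top 6 mm over the axis.
- stage: Inspection stage, fixed: aluminium frame 260 (x) by 240 (y) mm, 60 mm high, glass window, red sheet bracket on one corner. Origin: centre of its underside. The jamb block stands on its -y edge and is the tallest thing on it.
- tray: Grey plastic parts tray, 130 (x) by 190 (y) mm, 32 mm high, fixed. Origin: centre of its underside. Slot pockets 16 (x) by 63 (y) mm, 20 mm deep, centred at x 0, y 44 and -44 mm, a leaf in each with its bore 6.7 mm above the pocket floor. Three 9 mm round pin holes at x, y 47, 0 (with the pin), -47, 50 and -47, -50 mm (empty).
- pin: Steel hinge pin, 7.5 mm thick and 70 mm long with a 12 mm head, standing head up in its hole in the tray, its head 82 mm above the bench. Origin: centre of its lower end. Leave alone.
- screwdriver: Screwdriver with a black handle, about 200 mm long, lying on the bench beyond the tray. Leave alone.
- objective: Spare microscope objective, a steel turned barrel 32 mm across and 52 mm tall, standing on the bench near the robot. Origin: centre of its foot. Leave alone.
Not all that is in view belongs to the job. What is shaped like the leaf but turquoise is not meant. Of the things that look like the tray, the largest one is meant.

How it is judged:
By the outcome, as a careful person would: the job done as asked, in the order asked, and still so for the second after the job is handed in, while the arm keeps its last pose, push and grip.
It also fails if it takes over 38 s, if anything falls off the work surface, if the arm or the gripper's body presses on something with over 40 N, if the wrist force passes 120 N, or if a joint passes its speed limit or range.

## Working session

There is one attempt and no reset: what is moved stays moved. The work goes in short steps, Python scripts to look and compute and a tool call to move; the robot and the scene stay as the last step left them, time stands still between calls to the robot, and variables do not carry over. Pictures are saved under pics/ and viewed, and the job is handed in when it is done.

Besides the shell and the picture viewer there is one more tool, called after "Call:" as name(argument=value, ...) on one line, values as JSON. step_arm: Moves the arm, as the interface text tells. Its arguments: {"type":"object","properties":{"targets":{"type":"array"},"gripper":{"type":"number"}},"required":["targets"]}

```bash
mkdir -p pics && python3 - <<'E'
from rig import manip
import cv2,numpy as np
o=manip.get_obs();print({k:np.round(v,4) for k,v in o.items()})
for n in ["side","top","wrist"]:
    i=manip.camera_info(n);print(n,{k:np.round(v,4).tolist() for k,v in i.items()})
    cv2.imwrite(f"pics/{n}0.png",manip.snapshot(n)[:,:,::-1])
E
```

```text
{'clock': np.float64(0.0), 'joint_positions': array([ 1.255 ,  0.3203,  1.5657, -0.    ,  1.2574, -0.02  ]), 'joint_velocities': array([ 0.0008, -0.0012,  0.0003, -0.0012, -0.0014, -0.0004]), 'joint_efforts': array([ 2.20000e-03, -4.15507e+01, -2.34162e+01, -1.00000e-04,
        8.00000e-03, -0.00000e+00]), 'position': array([0.1675, 0.5496, 0.2445]), 'tcp_rot': array([-1.000e-04,  1.474e-01,  9.891e-01, -9.000e-04]), 'ft_force': array([-0.261 ,  0.4548,  0.8224]), 'torque': array([ 0.0547,  0.0112, -0.0566]), 'gripper_width': np.float64(0.0855)}
side {'fx': 465.33, 'fy': 465.33, 'cx': 315.4254, 'cy': 199.4775, 'D': [-0.1233, 0.0, 0.0, 0.0, 0.0], 'cam_to_world': [[-0.9733, 0.1471, -0.1763, 0.3856], [-0.2288, -0.6866, 0.6901, 0.6015], [-0.0195, 0.712, 0.7019, 0.7625], [0.0, 0.0, 0.0, 1.0]]}
top {'fx': 488.6723, 'fy': 488.6723, 'cx': 317.9307, 'cy': 201.0926, 'D': [-0.0339, 0.0, 0.0, 0.0, 0.0], 'cam_to_world': [[0.0225, 0.9805, -0.1953, 0.3675], [-0.9997, 0.0234, 0.0025, -0.0984], [0.007, 0.1952, 0.9807, 1.0907], [0.0, 0.0, 0.0, 1.0]]}
wrist {'fx': 277.2529, 'fy': 277.2529, 'cx': 321.0607, 'cy': 196.3068, 'D': [-0.0269, 0.0, 0.0, 0.0, 0.0], 'cam_to_world': [[0.2922, -0.9235, -0.2486, 0.1045], [0.9564, 0.2816, 0.078, 0.5685], [-0.002, -0.2605, 0.9655, 0.3721], [0.0, 0.0, 0.0, 1.0]]}
```

View pics/top0.png

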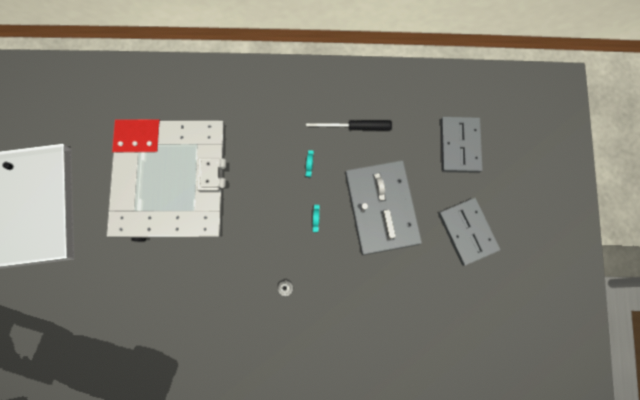

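View pics/side0.png

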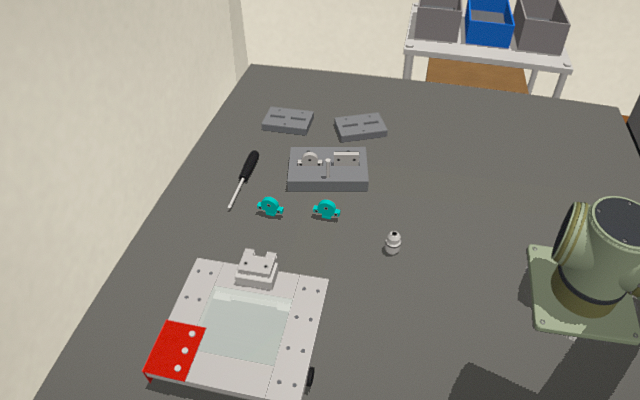

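View pics/wrist0.png

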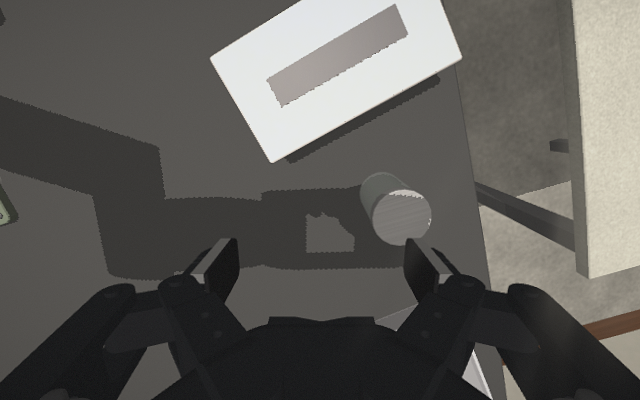

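```bash
python3 - <<'E'
import cv2,numpy as np
t=cv2.imread("pics/top0.png");s=cv2.imread("pics/side0.png")
a=cv2.resize(t[150:265,335:435],None,fx=5,fy=5,interpolation=cv2.INTER_CUBIC)
b=cv2.resize(t[110:245,100:235],None,fx=4,fy=4,interpolation=cv2.INTER_CUBIC)
c=cv2.resize(s[140:200,280:375],None,fx=8,fy=8,interpolation=cv2.INTER_CUBIC)
d=cv2.resize(s[240:300,190:335],None,fx=5,fy=5,interpolation=cv2.INTER_CUBIC)
for n,i in zip("abcd",[a,b,c,d]):cv2.imwrite(f"pics/z_{n}.png",i)
E
```

```text
(no output)
```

View pics/z_a.png

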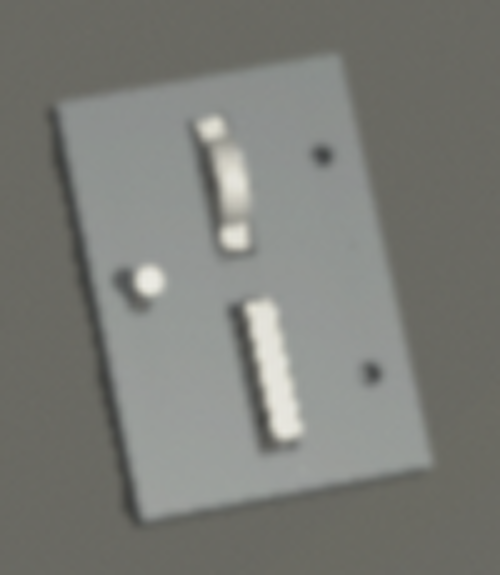

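View pics/z_b.png

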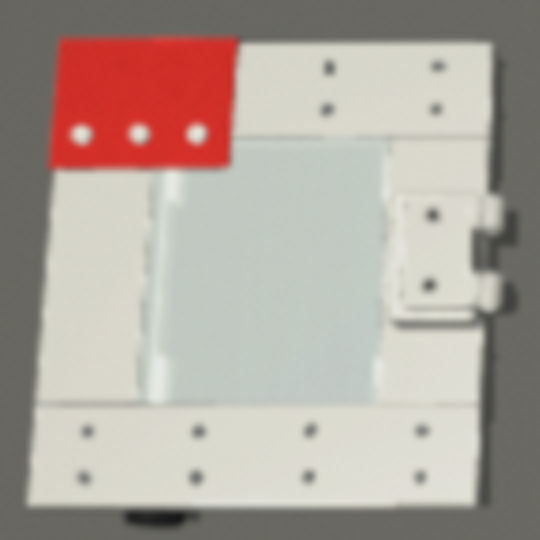

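View pics/z_c.png

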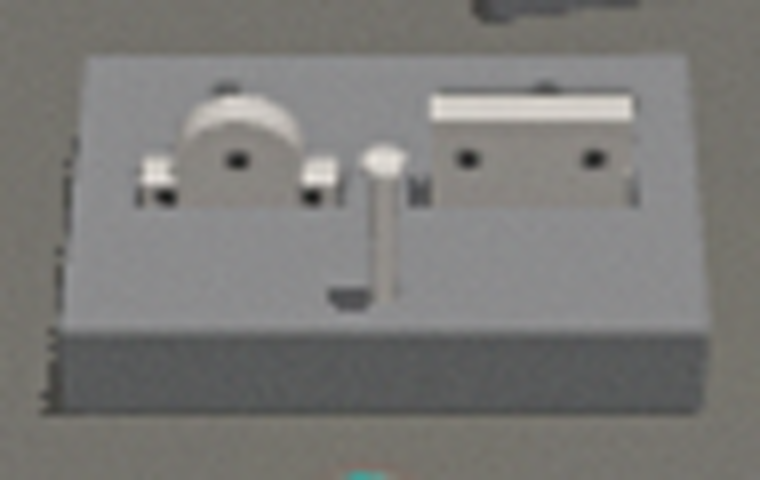

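View pics/z_d.png

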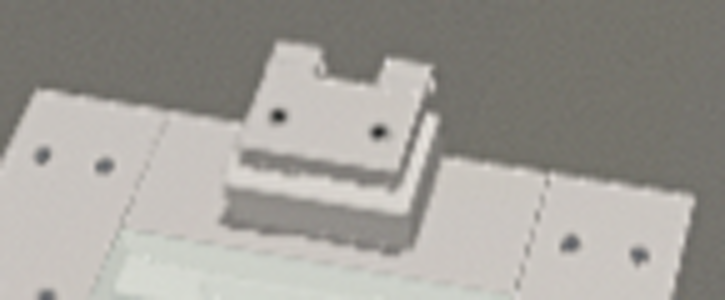

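```bash
cat > h.py <<'E'
from rig import manip
import cv2,numpy as np
from scipy.spatial.transform import Rotation as R
def K(i): return np.array([[i['fx'],0,i['cx']],[0,i['fy'],i['cy']],[0,0,1]])
def rays(i,uv):
    p=cv2.undistortPoints(np.array(uv,float).reshape(-1,1,2),K(i),np.array(i['D'])).reshape(-1,2)
    d=np.c_[p[:,0],-p[:,1],-np.ones(len(p))]
    T=np.array(i['cam_to_world']); return T[:3,3],d@T[:3,:3].T
def plane(i,uv,z):
    o,d=rays(i,uv); return o+d*((z-o[2])/d[:,2])[:,None]
def proj(i,P):
    T=np.linalg.inv(np.array(i['cam_to_world'])); p=np.atleast_2d(P)@T[:3,:3].T+T[:3,3]
    p=p*[1,-1,-1]; return cv2.projectPoints(p,np.zeros(3),np.zeros(3),K(i),np.array(i['D']))[0].reshape(-1,2)
def uz(U,s,off): return (np.array(U,float)+.5)/s-.5+np.array(off)
E
python3 - <<'E'
from h import *
np.set_printoptions(precision=4,suppress=True)
t=manip.camera_info("top");s=manip.camera_info("side")
tc=plane(t,uz([(57,103),(340,55),(433,465),(143,520)],5,(335,150)),.032)
print("tray top",tc[:,:2],tc.mean(0))
d=np.r_[tc[3]-tc[0],tc[2]-tc[1]]; print(np.linalg.norm(tc[3]-tc[0]),np.linalg.norm(tc[1]-tc[0]),d)
print("tray side",plane(s,uz([(85,57),(688,57),(708,330),(62,330)],8,(280,140)),.032)[:,:2])
# leaf end pads (plate top z21 -> 32+7.7)
print("pads",plane(t,uz([(211,128),(235,238)],5,(335,150)),.0397)[:,:2])
print("tongue top",plane(t,uz([(234,180)],5,(335,150)),.0637)[:,:2])
print("pads side",plane(s,uz([(155,168),(322,170)],8,(280,140)),.0397)[:,:2], plane(s,uz([(241,115)],8,(280,140)),.0637)[:,:2])
# jamb
print("knuckle tips top z~.091", plane(t,uz([(502,197),(502,232),(502,272),(502,308)],4,(100,110)),.091)[:,:2])
print("gap edges inner at plate z.097", plane(t,uz([(474,231),(474,274),(401,195),(398,306)],4,(100,110)),.097)[:,:2])
print("side gap", plane(s,uz([(278,41),(322,49),(386,60),(434,67)],5,(190,240)),.098)[:,:2])
print("side screws", plane(s,uz([(279,116),(379,132)],5,(190,240)),.097)[:,:2])
print("top screws", plane(t,uz([(432,215),(429,285)],4,(100,110)),.097)[:,:2])
print("stage corners", plane(t,uz([(494,42),(479,505),(27,504),(60,39)],4,(100,110)),.06)[:,:2])
E
```

```text
tray top [[ 0.6503 -0.1623]
 [ 0.6758 -0.2896]
 [ 0.4915 -0.3281]
 [ 0.4647 -0.2017]] [ 0.5706 -0.2454  0.032 ]
0.1897061393667246 0.12981317165211387 [-0.1856 -0.0394  0.     -0.1843 -0.0386  0.    ]
tray side [[ 0.6753 -0.2892]
 [ 0.4886 -0.3285]
 [ 0.4633 -0.2028]
 [ 0.6475 -0.1636]]
pads [[ 0.6385 -0.2303]
 [ 0.5888 -0.2408]]
tongue top [[ 0.6094 -0.2372]]
pads side [[ 0.6369 -0.2317]
 [ 0.5872 -0.2412]] [[ 0.6098 -0.2331]]
knuckle tips top z~.091 [[0.6532 0.0981]
 [0.634  0.097 ]
 [0.6122 0.0956]
 [0.5928 0.0945]]
gap edges inner at plate z.097 [[0.6326 0.1106]
 [0.6094 0.1091]
 [0.6513 0.1504]
 [0.5913 0.1477]]
side gap [[0.6507 0.0996]
 [0.6334 0.0997]
 [0.6086 0.0995]
 [0.5904 0.0988]]
side screws [[0.6391 0.1321]
 [0.6015 0.131 ]]
top screws [[0.6408 0.1332]
 [0.6029 0.1323]]
stage corners [[0.7514 0.1141]
 [0.4925 0.1063]
 [0.487  0.3475]
 [0.7479 0.3572]]
```

Call:
step_arm(targets=[{"dx": -655, "dy": -622, "dz": 40, "twist": -0.503}, {"dx": -655, "dy": -622, "dz": 40, "twist": -0.503}, {"dx": -655, "dy": -622, "dz": 40, "twist": -0.503}, {"dx": -655, "dy": -622, "dz": 40, "twist": -0.503}, {"dx": -655, "dy": -622, "dz": 40, "twist": -0.503}, {"dx": -655, "dy": -622, "dz": 40, "twist": -0.503}, {"dx": -655, "dy": -622, "dz": 40, "twist": -0.503}, {"dx": -655, "dy": -622, "dz": 40, "twist": -0.503}, {"dx": -655, "dy": -622, "dz": 40, "twist": -0.503}, {"dx": -655, "dy": -622, "dz": 40, "twist": -0.503}])

```text
clock: 0.98
position: [0.3703, 0.1913, 0.2271]
tcp_rot: [0.0, -0.104, 0.995, 0.0]
ft_force: [0.6, 0.0, -0.2]
gripper_width: 0.0855
```

```bash
cat >> h.py <<'E'
def delta(target,ang,pos=None,q=None):
    """tool-frame shift (mm) and twist to bring TCP to target with jaw axis (tool y) at world angle ang (deg, mod 180)"""
    o=manip.get_obs(); pos=o['position'] if pos is None else pos; q=o['tcp_rot'] if q is None else q
    M=R.from_quat(q,scalar_first=True).as_matrix()
    cur=np.degrees(np.arctan2(M[1,1],M[0,1])); d=(ang-cur+90)%180-90
    print("shift",np.round(1000*M.T@(np.array(target)-pos),1),"twist",round(-np.radians(d),4),"cur ang",round(cur,2),"toolz",M[:,2].round(4))
E
python3 -c "
from h import *
print(manip.get_obs()['position'],manip.get_obs()['joint_positions'])
delta([.6134,-.2364,.18],101.9)"
```

```text
[0.37026759 0.19132546 0.22712828] [ 4.49268033e-01  8.29023725e-02  1.92305172e+00  1.07893414e-04
  1.13531438e+00 -1.32910926e+00]
shift [-149.8 -468.7   47.1] twist -0.0002 cur ang 101.89 toolz [ 2.e-04  2.e-04 -1.e+00]
```

Call:
step_arm(targets=[{"dx": -150, "dy": -469, "dz": 47}, {"dx": -150, "dy": -469, "dz": 47}, {"dx": -150, "dy": -469, "dz": 47}, {"dx": -150, "dy": -469, "dz": 47}, {"dx": -150, "dy": -469, "dz": 47}, {"dx": -150, "dy": -469, "dz": 47}, {"dx": -150, "dy": -469, "dz": 47}, {"dx": -150, "dy": -469, "dz": 47}, {"dx": -150, "dy": -469, "dz": 47}, {"dx": -150, "dy": -469, "dz": 47}, {"dx": -150, "dy": -469, "dz": 47}, {"dx": -150, "dy": -469, "dz": 47}, {"dx": -150, "dy": -469, "dz": 47}, {"dx": -150, "dy": -469, "dz": 47}, {"dx": -150, "dy": -469, "dz": 47}, {"dx": -150, "dy": -469, "dz": 47}])

```text
invalid input
```

```bash
python3 - <<'E'
from h import *
o=manip.get_obs();print(o['clock'],o['position'],o['joint_positions'].round(3))
delta([.6134,-.2364,.18],101.9)
i=manip.camera_info("wrist");im=manip.snapshot("wrist")[:,:,::-1]
import json;json.dump({k:np.array(v).tolist() for k,v in i.items()},open("w1.json","w"))
cv2.imwrite("pics/w1.png",im)
E
```

```text
0.9833 [0.37026759 0.19132546 0.22712828] [ 0.449  0.083  1.923  0.     1.135 -1.329]
shift [-149.8 -468.7   47.1] twist -0.0002 cur ang 101.89 toolz [ 2.e-04  2.e-04 -1.e+00]
```

View pics/w1.png

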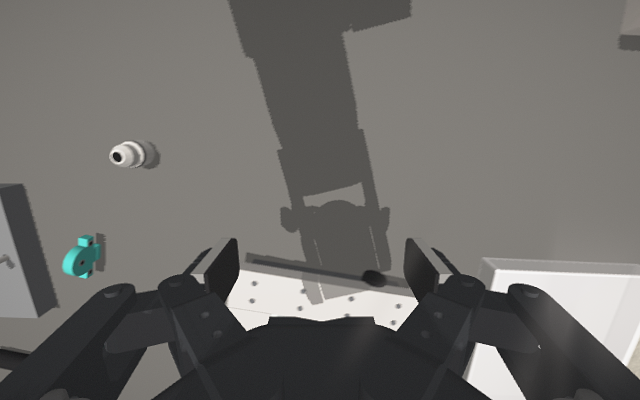

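Call:
step_arm(targets=[{"dx": -150, "dy": -469, "dz": 47, "twist": 0}, {"dx": -150, "dy": -469, "dz": 47, "twist": 0}, {"dx": -150, "dy": -469, "dz": 47, "twist": 0}, {"dx": -150, "dy": -469, "dz": 47, "twist": 0}, {"dx": -150, "dy": -469, "dz": 47, "twist": 0}, {"dx": -150, "dy": -469, "dz": 47, "twist": 0}, {"dx": -150, "dy": -469, "dz": 47, "twist": 0}, {"dx": -150, "dy": -469, "dz": 47, "twist": 0}, {"dx": -150, "dy": -469, "dz": 47, "twist": 0}, {"dx": -150, "dy": -469, "dz": 47, "twist": 0}, {"dx": -150, "dy": -469, "dz": 47, "twist": 0}, {"dx": -150, "dy": -469, "dz": 47, "twist": 0}, {"dx": -150, "dy": -469, "dz": 47, "twist": 0}, {"dx": -150, "dy": -469, "dz": 47, "twist": 0}, {"dx": -150, "dy": -469, "dz": 47, "twist": 0}, {"dx": -150, "dy": -469, "dz": 47, "twist": 0}])

```text
clock: 2.37
position: [0.6127, -0.2335, 0.1802]
tcp_rot: [-0.0, -0.104, 0.995, 0.0]
ft_force: [-0.5, -0.2, -0.2]
gripper_width: 0.0852
```

```bash
python3 - <<'E'
from h import *
o=manip.get_obs();print(o['clock'],o['position'],o['joint_positions'].round(3))
delta([.6134,-.2364,.18],101.9)
i=manip.camera_info("wrist");im=manip.snapshot("wrist")[:,:,::-1]
import json;json.dump({k:np.array(v).tolist() for k,v in i.items()},open("w2.json","w"))
cv2.imwrite("pics/w2.png",im)
E
```

```text
2.3667 [ 0.61274433 -0.23349357  0.18022703] [-0.382  0.489  1.462  0.     1.191 -2.161]
shift [-0.  -3.   0.2] twist 0.0005 cur ang 101.93 toolz [-6.e-04  7.e-04 -1.e+00]
```

View pics/w2.png

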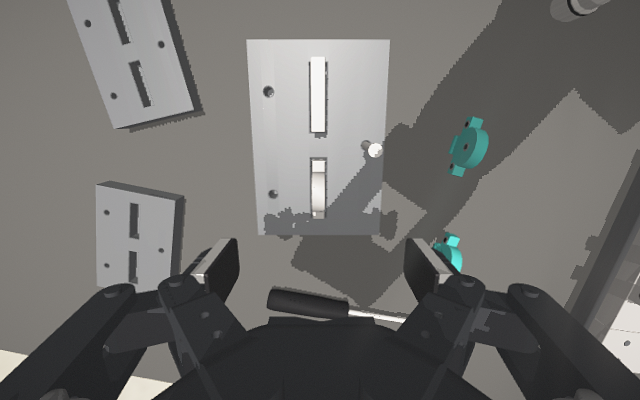

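```bash
python3 - <<'E'
import cv2
t=cv2.imread("pics/w2.png")
cv2.imwrite("pics/z_w2.png",cv2.resize(t[140:240,250:390],None,fx=5,fy=5,interpolation=cv2.INTER_CUBIC))
E
```

```text
(no output)
```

View pics/z_w2.png

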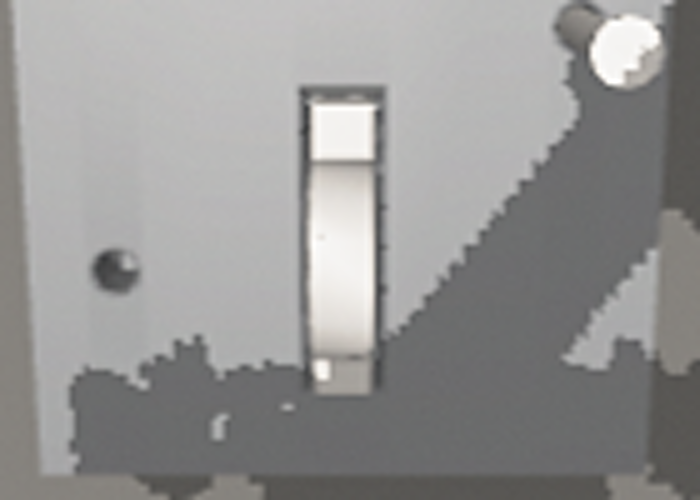

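```bash
python3 - <<'E'
from h import *
import json
i=json.load(open("w2.json"))
p=plane(i,uz([(312,102),(375,102),(372,395),(314,395)],5,(250,140)),.0397);print(p[:,:2]);c=p.mean(0)
a=(p[:2].mean(0));b=p[2:].mean(0);v=b-a;print("c",c,np.linalg.norm(v),np.degrees(np.arctan2(v[1],v[0])))
print(plane(i,uz([(310,240),(378,240)],5,(250,140)),.063)[:,:2])
delta([c[0],c[1],.1],101.9)
E
```

```text
[[ 0.58503795 -0.24878745]
 [ 0.58252788 -0.23685658]
 [ 0.64133873 -0.22490026]
 [ 0.64378329 -0.2365197 ]]
c [ 0.61317196 -0.236766    0.0397    ] 0.060013044070325205 11.643606736715267
[[ 0.606467   -0.24409406]
 [ 0.60392855 -0.23202828]]
shift [ 0.3 -3.4 80.5] twist 0.0008 cur ang 101.94 toolz [-2.e-04  4.e-04 -1.e+00]
```

Call:
step_arm(targets=[{"dx": 0, "dy": -3.4, "dz": 30, "twist": 0.005}, {"dx": 0.3, "dy": -3.4, "dz": 60, "twist": 0.005}, {"dx": 0.3, "dy": -3.4, "dz": 85, "twist": 0.005}, {"dx": 0.3, "dy": -3.4, "dz": 105, "twist": 0.005}, {"dx": 0.3, "dy": -3.4, "dz": 120, "twist": 0.005}, {"dx": 0.3, "dy": -3.4, "dz": 129, "twist": 0.005}, {"dx": 0.3, "dy": -3.4, "dz": 129, "twist": 0.005}, {"dx": 0.3, "dy": -3.4, "dz": 129, "twist": 0.005}], gripper=40)

```text
clock: 3.08
position: [0.6138, -0.2376, 0.0517]
tcp_rot: [0.0, -0.101, 0.995, -0.0]
ft_force: [0.0, -0.4, -0.4]
gripper_width: 0.0398
```

```bash
python3 - <<'E'
from h import *
o=manip.get_obs();print(o['clock'],o['position'],o['gripper_width'],o['ft_force'])
delta([.61317,-.23677,.051],101.65)
E
```

```text
3.0833 [ 0.6138199  -0.23762251  0.05174812] 0.039838492538042954 [ 0.02225884 -0.43980308 -0.39556357]
shift [0.5 1.  0.7] twist -0.0003 cur ang 101.63 toolz [ 5.e-04 -1.e-04 -1.e+00]
```

Call:
step_arm(targets=[{"dx": 0.5, "dy": 1, "dz": 0.7, "twist": 0}, {"dx": 0.5, "dy": 1, "dz": 0.7, "twist": 0}, {"dx": 0.5, "dy": 1, "dz": 0.7, "twist": 0}, {"dx": 0.5, "dy": 1, "dz": 0.7, "twist": 0}, {"dx": 0.5, "dy": 1, "dz": 0.7, "twist": 0}, {"dx": 0.5, "dy": 1, "dz": 0.7, "twist": 0}, {"dx": 0.5, "dy": 1, "dz": 0.7, "twist": 0}, {"dx": 0.5, "dy": 1, "dz": 0.7, "twist": 0}], gripper=5)

```text
clock: 3.75
position: [0.6135, -0.2374, 0.0519]
tcp_rot: [0.001, -0.101, 0.995, -0.0]
ft_force: [-0.3, 1.0, 6.0]
gripper_width: 0.0107
```

```bash
python3 - <<'E'
from h import *
o=manip.get_obs();print(o['clock'],o['position'],o['gripper_width'],o['ft_force'],o['torque'])
delta([.61317,-.23677,.051],101.65)
import json
for n in("wrist","side"):
    json.dump({k:np.array(v).tolist() for k,v in manip.camera_info(n).items()},open(n+"3.json","w"))
    cv2.imwrite(f"pics/{n}3.png",manip.snapshot(n)[:,:,::-1])
E
```

```text
3.75 [ 0.61354459 -0.23740497  0.05186429] 0.010731696273789395 [-0.25923546  0.96178591  6.00695963] [ 0.24585221  0.12469198 -0.05228976]
shift [0.2 0.7 0.9] twist -0.0013 cur ang 101.58 toolz [ 2.e-03 -3.e-04 -1.e+00]
```

View pics/wrist3.png

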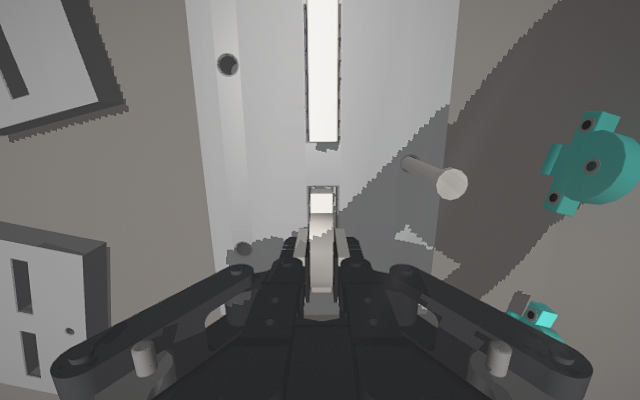

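Call:
step_arm(targets=[{"dx": 0, "dy": 0, "dz": -5, "twist": 0}, {"dx": 0, "dy": 0, "dz": -15, "twist": 0}, {"dx": 0, "dy": 0, "dz": -30, "twist": 0}, {"dx": 0, "dy": 0, "dz": -50, "twist": 0}, {"dx": 0, "dy": 0, "dz": -75, "twist": 0}, {"dx": 0, "dy": 0, "dz": -100, "twist": 0}, {"dx": 0, "dy": 0, "dz": -125, "twist": 0}, {"dx": 0, "dy": 0, "dz": -140, "twist": 0}, {"dx": 0, "dy": 0, "dz": -150, "twist": 0}, {"dx": 0, "dy": 0, "dz": -150, "twist": 0}])

```text
clock: 4.68
position: [0.6139, -0.2379, 0.2034]
tcp_rot: [0.002, -0.101, 0.995, -0.001]
ft_force: [0.5, -0.5, -0.5]
gripper_width: 0.0107
```

```bash
python3 - <<'E'
from h import *
o=manip.get_obs();print(o['clock'],o['position'],o['gripper_width'],o['ft_force'],o['torque'])
delta([.622,.102,.20],91.8)
import json
for n in("wrist","side"):
    json.dump({k:np.array(v).tolist() for k,v in manip.camera_info(n).items()},open(n+"4.json","w"))
    cv2.imwrite(f"pics/{n}4.png",manip.snapshot(n)[:,:,::-1])
E
```

```text
4.6833 [ 0.61390205 -0.23785678  0.20344873] 0.010688688887600915 [ 0.54749918 -0.54605093 -0.45081297] [-0.04786254 -0.03439338  0.04802998]
shift [-76.2 331.3   2.8] twist 0.1707 cur ang 101.58 toolz [ 0.0047 -0.002  -1.    ]
```

View pics/wrist4.png

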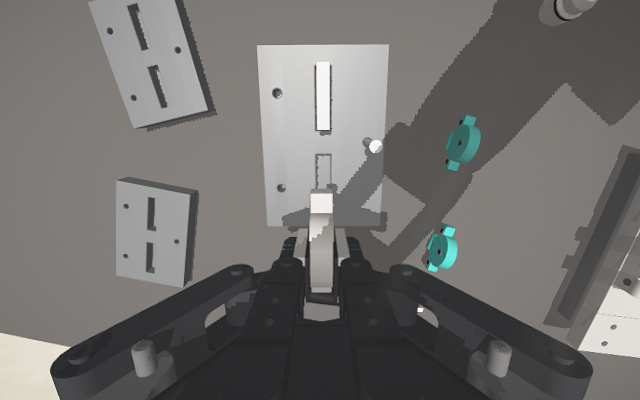

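View pics/side4.png

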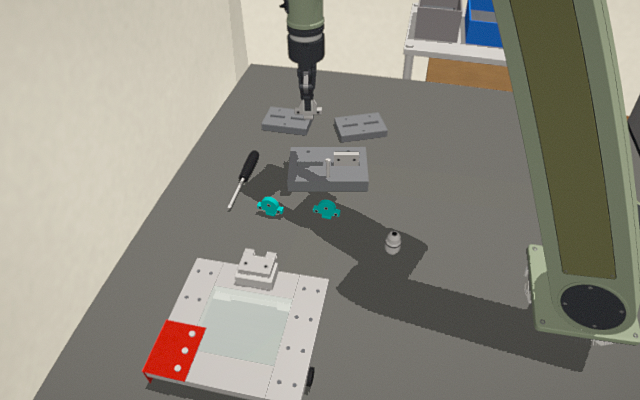

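Call:
step_arm(targets=[{"dx": -5, "dy": 20, "dz": 0, "twist": 0.03}, {"dx": -12, "dy": 50, "dz": 0, "twist": 0.06}, {"dx": -20, "dy": 85, "dz": 0, "twist": 0.1}, {"dx": -28, "dy": 120, "dz": 0, "twist": 0.13}, {"dx": -36, "dy": 155, "dz": 0, "twist": 0.16}, {"dx": -45, "dy": 190, "dz": 0, "twist": 0.171}, {"dx": -53, "dy": 225, "dz": 0, "twist": 0.171}, {"dx": -60, "dy": 255, "dz": 0, "twist": 0.171}, {"dx": -64, "dy": 270, "dz": 2, "twist": 0.171}, {"dx": -64.7, "dy": 275.5, "dz": 3, "twist": 0.171}, {"dx": -64.7, "dy": 275.5, "dz": 3, "twist": 0.171}, {"dx": -64.7, "dy": 275.5, "dz": 3, "twist": 0.171}])

```text
clock: 5.78
position: [0.6207, 0.0444, 0.1966]
tcp_rot: [-0.001, -0.015, 1.0, -0.001]
ft_force: [0.0, -0.6, -0.7]
gripper_width: 0.011
```

```bash
python3 - <<'E'
from h import *
o=manip.get_obs();print(o['clock'],o['position'],o['gripper_width'],o['ft_force'],o['torque'])
delta([.622,.102,.20],91.8)
import json
ims={}
for n in("wrist","side","top"):
    json.dump({k:np.array(v).tolist() for k,v in manip.camera_info(n).items()},open(n+"5.json","w"))
    ims[n]=manip.snapshot(n)[:,:,::-1]
    cv2.imwrite(f"pics/{n}5.png",ims[n])
cv2.imwrite("pics/z_s5.png",cv2.resize(ims["side"][190:310,170:340],None,fx=4,fy=4,interpolation=cv2.INTER_CUBIC))
cv2.imwrite("pics/z_t5.png",cv2.resize(ims["top"][120:230,150:310],None,fx=5,fy=5,interpolation=cv2.INTER_CUBIC))
E
```

```text
5.7833 [0.62066248 0.04440075 0.19657575] 0.010976120622246153 [ 0.01196167 -0.59408376 -0.73209561] [-0.02389388 -0.06345325 -0.05628701]
shift [-3.1 57.5 -3.5] twist -0.0005 cur ang 91.77 toolz [-0.0017 -0.001  -1.    ]
```

View pics/wrist5.png

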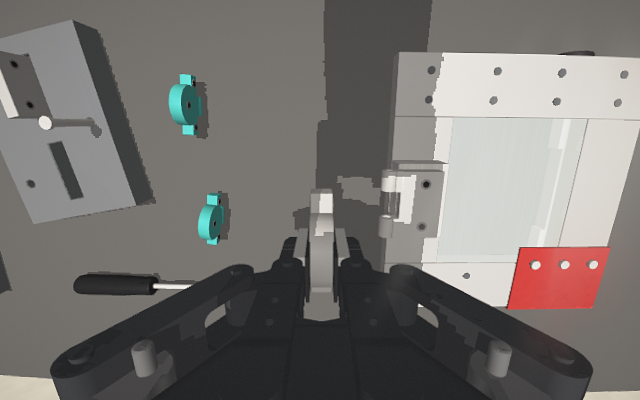

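View pics/z_s5.png

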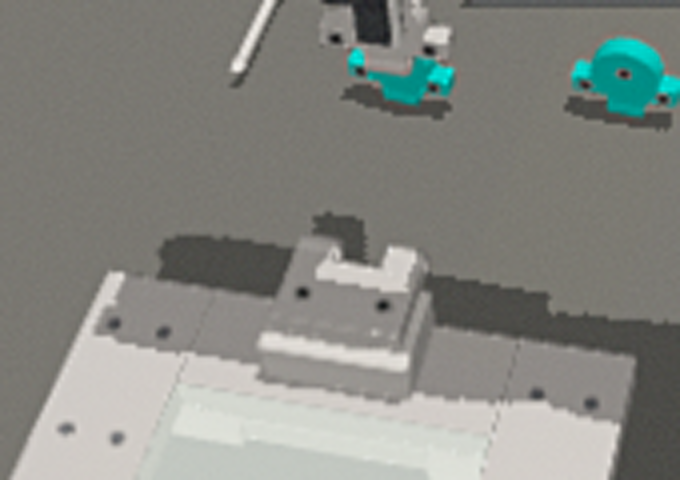

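View pics/z_t5.png

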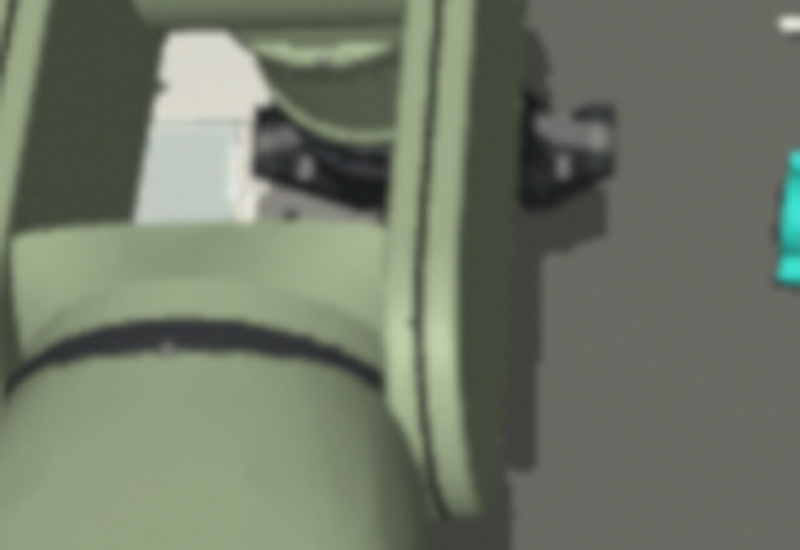

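```bash
python3 - <<'E'
import cv2
t=cv2.imread("pics/wrist5.png")
cv2.imwrite("pics/z_w5.png",cv2.resize(t[150:250,370:460],None,fx=6,fy=6,interpolation=cv2.INTER_CUBIC))
cv2.imwrite("pics/z_w5b.png",cv2.resize(t[180:300,280:360],None,fx=5,fy=5,interpolation=cv2.INTER_CUBIC))
t=cv2.imread("pics/side5.png")
cv2.imwrite("pics/z_s5b.png",cv2.resize(t[185:220,240:290],None,fx=12,fy=12,interpolation=cv2.INTER_CUBIC))
E
```

```text
(no output)
```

View pics/z_w5.png

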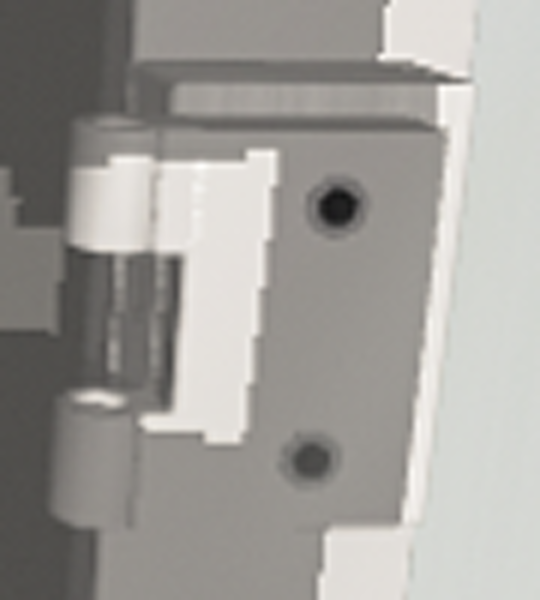

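View pics/z_w5b.png

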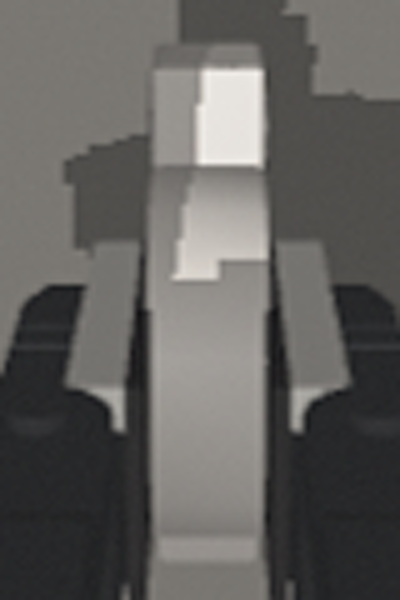

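View pics/z_s5b.png

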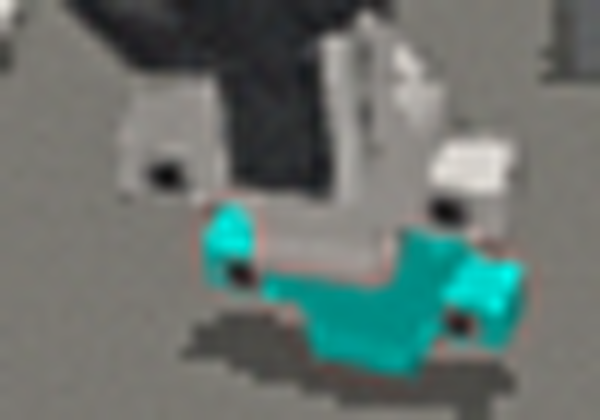

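```bash
python3 - <<'E'
from h import *
import json
from scipy.optimize import brentq
np.set_printoptions(precision=4,suppress=True)
i=json.load(open("wrist5.json"));s=json.load(open("side5.json"))
tcp=manip.get_obs()['position'];print(tcp, "cam",np.array(i['cam_to_world'])[:3,3])
for z in (.182,.1844,.187):
    p=plane(i,uz([(152,68),(265,68),(259,563),(159,563)],5,(280,180)),z)
    v=p[2:].mean(0)-p[:2].mean(0)
    print(z,"w",np.linalg.norm(p[1]-p[0]),np.linalg.norm(p[2]-p[3]),"L",np.linalg.norm(v),"ang",np.degrees(np.arctan2(v[1],v[0])),"c-tcp",(p.mean(0)-tcp)[:2]*1000)
sc=plane(i,uz([(337,206),(309,458)],6,(370,150)),.097);print("screws",sc[:,:2],sc.mean(0)[:2],np.degrees(np.arctan2(*(sc[1]-sc[0])[[1,0]])))
print("plate corners",plane(i,uz([(160,127),(441,130),(405,523)],6,(370,150)),.097)[:,:2])
print("gap ends at top z.098",plane(i,uz([(110,250),(96,395),(115,120),(92,528)],6,(370,150)),.098)[:,:2])
u=np.array([np.cos(np.radians(1.8)),np.sin(np.radians(1.8)),0])
for q in [(75,160),(69,240),(59,420),(51,500)]:
    o,d=rays(i,uz([q],6,(370,150)));d=d[0]
    def f(y,sgn=1):
        a=np.array([.622,y,.091]);n=np.cross(d,u);return (a-o)@n/np.linalg.norm(n)
    ys=[brentq(lambda y:f(y)-r,-1,1) for r in(.007,-.007)];print("tangent y at x=.622",ys)
# side view: leaf hole/ends
for nm,q in [("screws",[(303,292),(383,305)])]:
    p=plane(s,uz(q,4,(170,190)),.097);print("side",nm,p[:,:2],p.mean(0)[:2])
E
```

```text
[0.621  0.0438 0.1973] cam [0.555  0.042  0.3242]
0.182 w 0.011964900113331121 0.011746519641202192 L 0.060009496614545896 ang 1.8028432928510862 c-tcp [0.339 0.096]
0.1844 w 0.011762964249527375 0.011548269462097822 L 0.05899669505159876 ang 1.8028432928510845 c-tcp [-0.7811  0.0626]
0.187 w 0.011544200397073328 0.011333498434734754 L 0.057899493358406155 ang 1.8028432928510916 c-tcp [-1.9945  0.0264]
screws [[0.6023 0.1312]
 [0.64   0.1319]] [0.6212 0.1316] 1.119730191866636
plate corners [[0.592  0.1052]
 [0.5911 0.1444]
 [0.6498 0.1475]]
gap ends at top z.098 [[0.6094 0.0996]
 [0.6309 0.0996]
 [0.591  0.0986]
 [0.6515 0.1009]]
tangent y at x=.622 [0.08874202106450724, 0.10309058859703035]
tangent y at x=.622 [0.08852391332861909, 0.10286962771083019]
tangent y at x=.622 [0.08855467639040682, 0.10290079249231454]
tangent y at x=.622 [0.08804628823255589, 0.10238579520481672]
side screws [[0.6393 0.1317]
 [0.6016 0.1307]] [0.6205 0.1312]
```

Call:
step_arm(targets=[{"dx": -0.5, "dy": 15, "dz": 5, "twist": 0.003}, {"dx": -1, "dy": 35, "dz": 10, "twist": 0.005}, {"dx": -1.5, "dy": 50, "dz": 20, "twist": 0.005}, {"dx": -1.5, "dy": 59, "dz": 30, "twist": 0.005}, {"dx": -1.5, "dy": 59, "dz": 38, "twist": 0.005}, {"dx": -1.5, "dy": 59, "dz": 42, "twist": 0.005}, {"dx": -1.5, "dy": 59, "dz": 42, "twist": 0.005}, {"dx": -1.5, "dy": 59, "dz": 42, "twist": 0.005}])

```text
clock: 6.6
position: [0.6206, 0.1038, 0.1551]
tcp_rot: [-0.0, -0.013, 1.0, -0.0]
ft_force: [0.5, 0.3, -0.2]
gripper_width: 0.0106
```

```bash
cat > look.py <<'E'
from h import *
import json,sys
k=sys.argv[1]
o=manip.get_obs();print(o['clock'],o['position'],o['gripper_width'],o['ft_force'],o['torque'])
for n in("wrist","side"):
    o=manip.get_obs();d={a:np.array(v).tolist() for a,v in manip.camera_info(n).items()};d['tcp']=o['position'].tolist()
    json.dump(d,open(n+k+".json","w"))
    im=manip.snapshot(n)[:,:,::-1]; cv2.imwrite(f"pics/{n}{k}.png",im)
    if n=="side": cv2.imwrite(f"pics/z_s{k}.png",cv2.resize(im[210:310,200:310],None,fx=6,fy=6,interpolation=cv2.INTER_CUBIC))
    else: cv2.imwrite(f"pics/z_w{k}.png",cv2.resize(im[170:320,260:390],None,fx=4,fy=4,interpolation=cv2.INTER_CUBIC))
    print(n,o['position'])
delta([.621,.1028,.1242],91.5)
E
python3 look.py 6
```

```text
6.6 [0.62064611 0.10375932 0.15514931] 0.010582436190326573 [ 0.47798878  0.25124821 -0.16348198] [ 0.0337515   0.02881555 -0.02376278]
wrist [0.62064611 0.10375932 0.15514931]
side [0.6209361  0.1038375  0.15565759]
shift [ 0.1 -1.1 31.8] twist -0.0007 cur ang 91.46 toolz [ 0.001  0.    -1.   ]
```

View pics/wrist6.png

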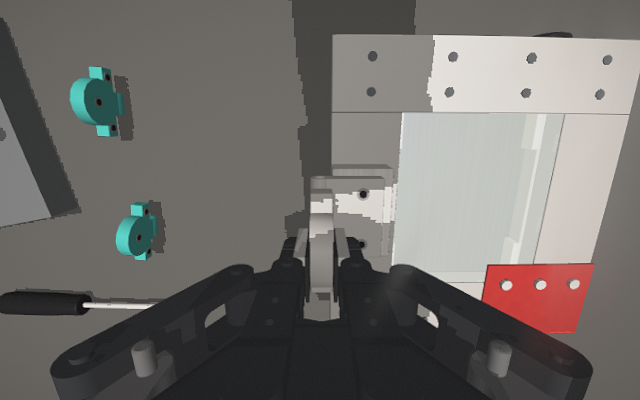

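View pics/z_w6.png

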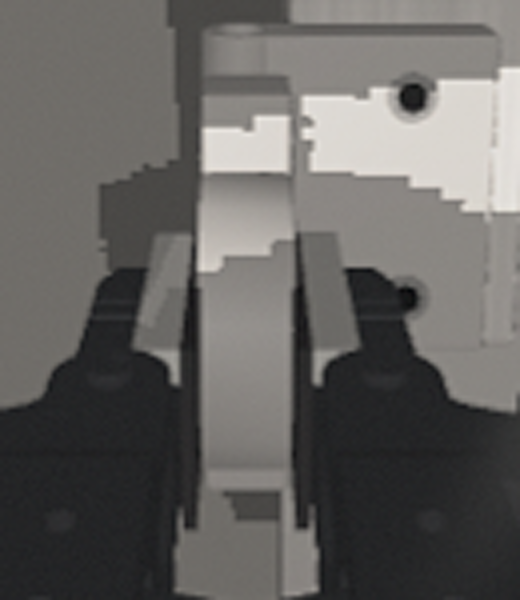

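View pics/z_s6.png

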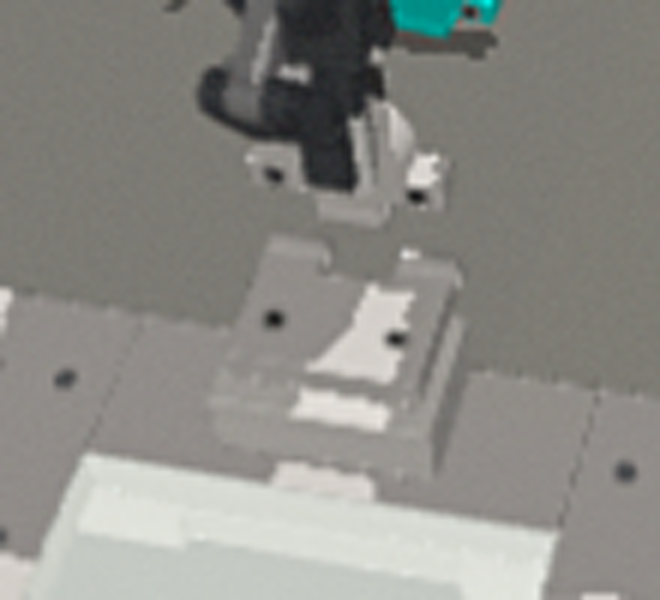

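```bash
python3 - <<'E'
import cv2
t=cv2.imread("pics/side6.png")
cv2.imwrite("pics/z_s6b.png",cv2.resize(t[228:270,235:283],None,fx=14,fy=14,interpolation=cv2.INTER_NEAREST))
E
```

```text
(no output)
```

View pics/z_s6b.png

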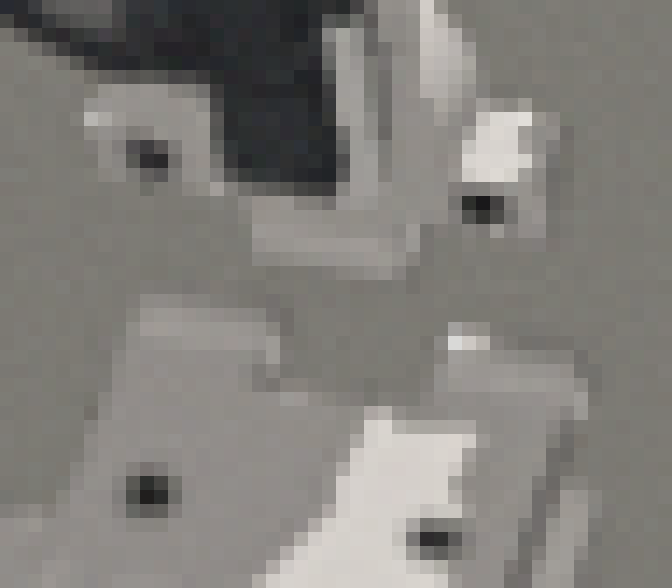

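```bash
python3 - <<'E'
from h import *
import json
from scipy.optimize import brentq
np.set_printoptions(precision=2,suppress=True)
s=json.load(open("side6.json"));w=json.load(open("wrist6.json"))
tcp=np.array(s['tcp']);a=np.radians(1.5);u=np.array([np.cos(a),np.sin(a),0]);v=np.array([-u[1],u[0],0])
def sil(i,q,c,mk):  # distances solve
    o,d=rays(i,[q]);n=np.cross(d[0],u);n/=np.linalg.norm(n)
    return [brentq(lambda t:(mk(t)-o)@n-r,-.5,.8) for r in(.007,-.007)]
# side: leaf knuckle lower edge -> axis z, given y
y=tcp[1]
for q in [(254,246.5),(258,246.9),(262,247.4)]:
    print("leaf z-tcp", (np.array(sil(s,q,None,lambda t:np.array([tcp[0],y,t])))-tcp[2])*1000)
for q in [(246,248.5),(250,248.9),(268,251.2),(275,252.8)]:
    print("jamb z if y=.1028", 1000*np.array(sil(s,q,None,lambda t:np.array([.621,.1028,t]))), "y if z=.091",1000*np.array(sil(s,q,None,lambda t:np.array([.621,t,.091]))))
# predicted leaf corners
L=tcp+[0,0,-.0332]
P=[L+u*x+v*yy+np.array([0,0,z]) for x,yy,z in [(-.03,.006,.009),(.03,.006,.009),(-.01,0,-.007),(.01,0,-.007),(-.025,.006,.015),(.025,.006,.015)]]
print("leaf pred: -x bottom corner,+x bottom corner,knuckle -x,+x",proj(s,P))
J=np.array([.621,.1028,.091])
P=[J+u*x+np.array([0,0,z]) for x,z in [(-.012,.007),(.012,.007),(-.03,.007),(.03,.007)]]
print("jamb pred inner -,+ outer -,+",proj(s,P))
# wrist
T=np.array(w['tcp'])
q=uz([(203,45),(203,70)],4,(260,170))
for k in q: print("wrist jamb y at x=.621",1000*np.array(sil(w,k,None,lambda t:np.array([.621,t,.091]))))
for dz in(.0122,.0142):
  p=plane(w,uz([(202,97),(292,97),(290,488),(204,488)],4,(260,170)),T[2]-dz);vv=p[2:].mean(0)-p[:2].mean(0);print(dz,"leaf c-tcp",(p.mean(0)-T)[:2]*1000,np.linalg.norm(vv),np.degrees(np.arctan2(vv[1],vv[0])))
p=plane(w,uz([(413,97),(406,297)],4,(260,170)),.097);print("screws",p*1000,p.mean(0)*1000,np.degrees(np.arctan2(*(p[1]-p[0])[[1,0]])))
p=plane(w,uz([(237,31)],4,(260,170)),.098);print("outer end",p*1000)
E
```

```text
leaf z-tcp [-31.84 -54.7 ]
leaf z-tcp [-31.21 -54.06]
leaf z-tcp [-30.87 -53.71]
jamb z if y=.1028 [112.97  89.9 ] y if z=.091 [ 86.02 103.64]
jamb z if y=.1028 [113.64  90.59] y if z=.091 [ 85.49 103.12]
jamb z if y=.1028 [115.12  92.1 ] y if z=.091 [ 84.32 101.96]
jamb z if y=.1028 [113.62  90.56] y if z=.091 [ 85.51 103.14]
leaf pred: -x bottom corner,+x bottom corner,knuckle -x,+x [[273.02 245.44]
 [240.74 240.5 ]
 [263.99 246.99]
 [253.41 245.35]
 [269.99 242.84]
 [242.95 238.72]]
jamb pred inner -,+ outer -,+ [[266.12 252.8 ]
 [253.61 250.84]
 [275.58 254.27]
 [244.33 249.38]]
wrist jamb y at x=.621 [ 88.57 102.58]
wrist jamb y at x=.621 [ 88.52 102.53]
0.0122 leaf c-tcp [-0.42 -0.48] 0.05829620738038359 1.4429172866535196
0.0142 leaf c-tcp [ 0.51 -0.46] 0.05913046919924408 1.4429172866535305
screws [[602.29 131.58  97.  ]
 [639.89 132.74  97.  ]] [621.09 132.16  97.  ] 1.7659135256920295
outer end [[591.25 100.87  98.  ]]
```

Call:
step_arm(targets=[{"dx": 0, "dy": -1, "dz": 0, "twist": 0}, {"dx": 0, "dy": -1, "dz": 0, "twist": 0}, {"dx": 0, "dy": -1, "dz": 4, "twist": 0}, {"dx": 0, "dy": -1, "dz": 8, "twist": 0}, {"dx": 0, "dy": -1, "dz": 12, "twist": 0}, {"dx": 0, "dy": -1, "dz": 16, "twist": 0}, {"dx": 0, "dy": -1, "dz": 20, "twist": 0}, {"dx": 0, "dy": -1, "dz": 23, "twist": 0}, {"dx": 0, "dy": -1, "dz": 25, "twist": 0}, {"dx": 0, "dy": -1, "dz": 26, "twist": 0}, {"dx": 0, "dy": -1, "dz": 26, "twist": 0}, {"dx": 0, "dy": -1, "dz": 26, "twist": 0}])

```text
clock: 7.7
position: [0.6208, 0.1036, 0.1295]
tcp_rot: [0.0, -0.013, 1.0, 0.0]
ft_force: [-0.6, 0.4, -0.7]
gripper_width: 0.0106
```

```bash
python3 look.py 7
```

```text
7.7 [0.6207716  0.1035761  0.12954556] 0.010636450584814773 [-0.58373037  0.41008237 -0.71130667] [ 0.01082745  0.0166002  -0.03500659]
wrist [0.6207716  0.1035761  0.12954556]
side [0.62081181 0.10357949 0.12968063]
shift [-0.1 -0.8  5.5] twist 0.0 cur ang 91.5 toolz [ 5.e-04  2.e-04 -1.e+00]
```

View pics/z_w7.png

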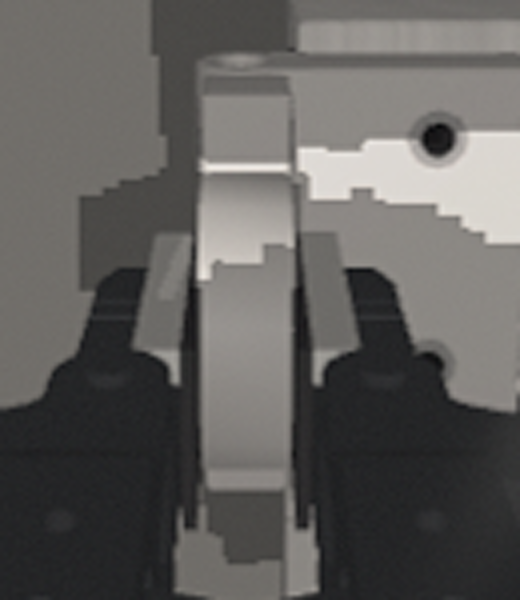

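View pics/z_s7.png

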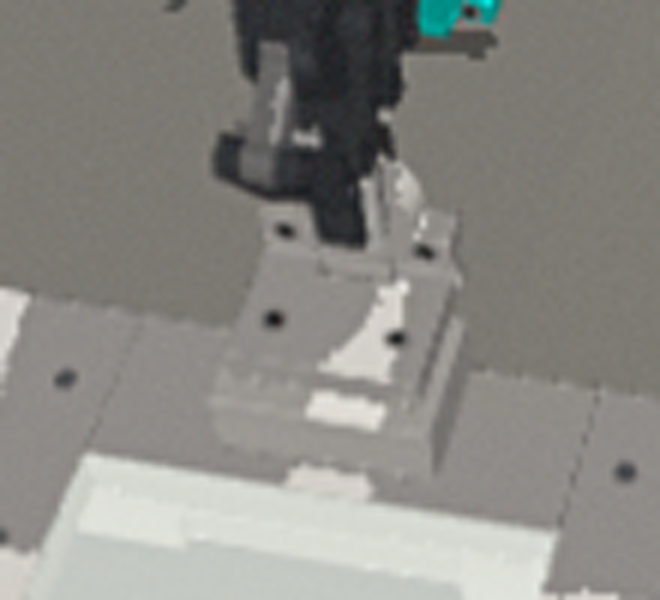

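```bash
python3 - <<'E'
import cv2
t=cv2.imread("pics/wrist7.png")
cv2.imwrite("pics/z_w7b.png",cv2.resize(t[178:218,300:345],None,fx=14,fy=14,interpolation=cv2.INTER_NEAREST))
E
```

```text
(no output)
```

View pics/z_w7b.png

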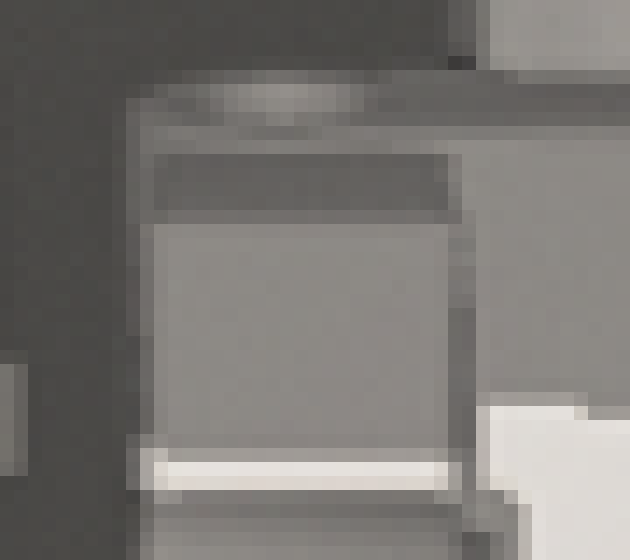

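```bash
python3 - <<'E'
from h import *
import json
from scipy.optimize import brentq
np.set_printoptions(precision=2,suppress=True)
w=json.load(open("wrist7.json"));T=np.array(w['tcp'])
u=np.array([np.cos(.028),np.sin(.028),0])
for z in(.089,.091,.093):
    o,d=rays(w,[(319.5,178+91/14-.5)]);p=o+d*((z-o[2])/d[0,2]);print("bore ctr",z,p*1000)
o,d=rays(w,[(308.9,191)]);n=np.cross(d[0],u);n/=np.linalg.norm(n)
print("tangent axis y",[brentq(lambda t:(np.array([.621,t,.091])-o)@n-r,-.5,.5)*1000 for r in(.007,-.007)])
Z=T[2]-.0332
for V,z in [(217,.021),(154,.009),(480,.021)]:
    p=plane(w,[(310.5,178+V/14-.5),(332,178+V/14-.5)],Z+z);print("leaf end",p*1000,"mid-tcp y",(p.mean(0)-T)[:2]*1000)
# jamb end-top corner predicted
print("pred knuckle outer end ctr & leaf end", proj(w,[np.array([.621,.103,.091])-.03*u,np.array([.621,.103,.098])-.03*u, T+[0,0,-.0332+.021]-.03*u, T+[0,0,-.0332+.009]-.03*u]))
print("meas: end-top row",178+134/14-.5,"leaf top row",178+217/14-.5,"leaf bot row",178+154/14-.5)
E
```

```text
bore ctr 0.089 [[592.31 101.25  89.  ]]
bore ctr 0.091 [[591.86 101.25  91.  ]]
bore ctr 0.093 [[591.41 101.25  93.  ]]
tangent axis y [88.49641087891142, 102.51675462282967]
leaf end [[590.9   96.7  117.35]
 [590.61 107.88 117.35]] mid-tcp y [-30.02  -1.29]
leaf end [[591.38  96.26 105.35]
 [591.07 108.35 105.35]] mid-tcp y [-29.55  -1.27]
leaf end [[601.17  96.86 117.35]
 [600.88 108.25 117.35]] mid-tcp y [-19.74  -1.02]
pred knuckle outer end ctr & leaf end [[321.01 182.69]
 [321.01 185.22]
 [322.11 193.08]
 [322.04 187.75]]
meas: end-top row 187.07142857142858 leaf top row 193.0 leaf bot row 188.5
```

Call:
step_arm(targets=[{"dx": -0.5, "dy": -0.9, "dz": 0, "twist": 0}, {"dx": -0.5, "dy": -0.9, "dz": 1, "twist": 0}, {"dx": -0.5, "dy": -0.9, "dz": 2, "twist": 0}, {"dx": -0.5, "dy": -0.9, "dz": 3, "twist": 0}, {"dx": -0.5, "dy": -0.9, "dz": 4, "twist": 0}, {"dx": -0.5, "dy": -0.9, "dz": 5, "twist": 0}, {"dx": -0.5, "dy": -0.9, "dz": 5.3, "twist": 0}, {"dx": -0.5, "dy": -0.9, "dz": 5.3, "twist": 0}, {"dx": -0.5, "dy": -0.9, "dz": 5.3, "twist": 0}, {"dx": -0.5, "dy": -0.9, "dz": 5.3, "twist": 0}])

```text
clock: 8.63
position: [0.6212, 0.1027, 0.1242]
tcp_rot: [0.0, -0.013, 1.0, 0.0]
ft_force: [-0.5, 0.4, -0.9]
gripper_width: 0.0108
```

```bash
python3 look.py 8 && python3 - <<'E'
import cv2
t=cv2.imread("pics/wrist8.png")
cv2.imwrite("pics/z_w8b.png",cv2.resize(t[178:218,300:345],None,fx=14,fy=14,interpolation=cv2.INTER_NEAREST))
t=cv2.imread("pics/side8.png")
cv2.imwrite("pics/z_s8b.png",cv2.resize(t[235:277,235:283],None,fx=14,fy=14,interpolation=cv2.INTER_NEAREST))
E
```

```text
8.6333 [0.62124284 0.10271116 0.12422686] 0.010770177413322288 [-0.46400016  0.37610368 -0.90931904] [-0.01109497 -0.01086085 -0.03135454]
wrist [0.62124284 0.10271116 0.12422686]
side [0.62124864 0.10268072 0.12422369]
shift [0.2 0.1 0.1] twist 0.0 cur ang 91.5 toolz [ 2.e-04  1.e-04 -1.e+00]
```

View pics/z_w8b.png

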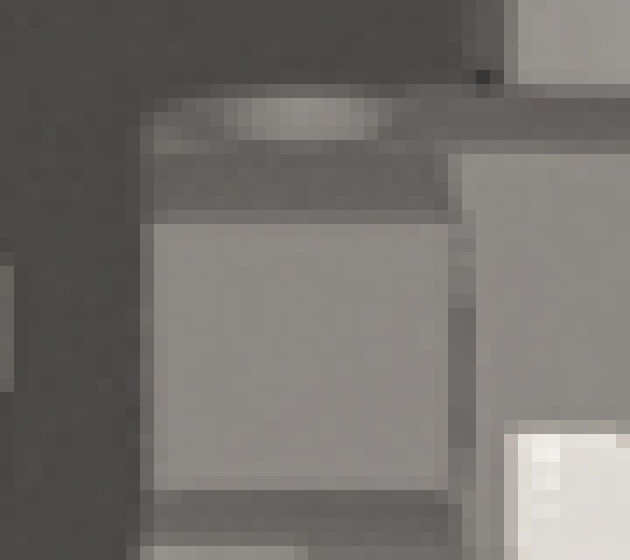

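View pics/z_s8b.png

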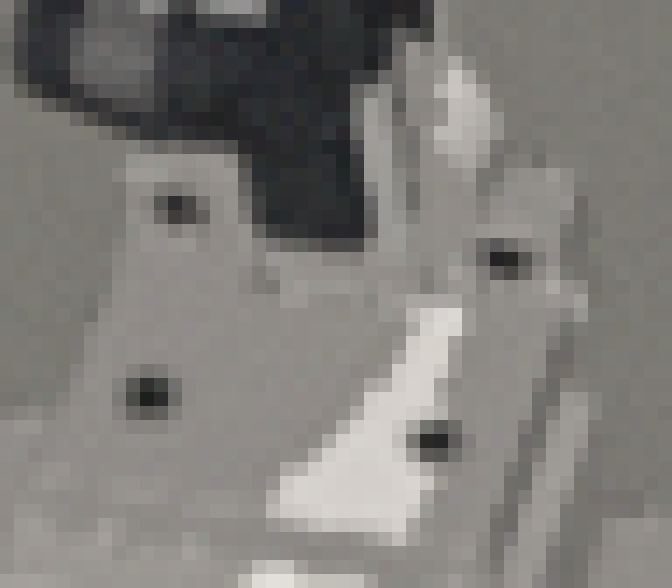

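View pics/z_w8.png

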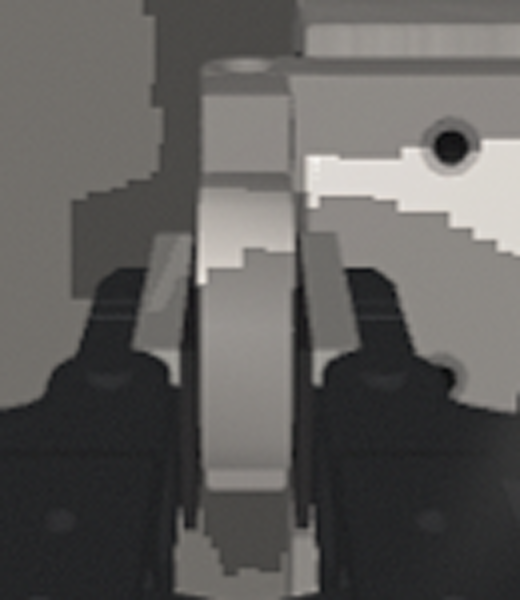

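```bash
python3 - <<'E'
from h import *
import json
from scipy.optimize import brentq
np.set_printoptions(precision=2,suppress=True)
w=json.load(open("wrist8.json"));s=json.load(open("side8.json"));T=np.array(w['tcp'])
u=np.array([np.cos(.028),np.sin(.028),0])
f=lambda U,V,r0,c0:(c0+U/14-.5,r0+V/14-.5)
p=plane(w,[f(302,118,178,300)],.091);print("bore ctr",p*1000)
Z=T[2]-.0332
for V,z in [(217,.021),(490,.021)]:
    p=plane(w,[f(154,V,178,300),f(455,V,178,300)],Z+z);print("leaf end mid",p.mean(0)*1000,(p.mean(0)-T)*1000)
o,d=rays(s,[f(181,209,235,235),f(503,258,235,235)])
p=o+d*((T[1]+.006-o[1])/d[:,1])[:,None];print("leaf holes",p*1000,p.mean(0)*1000, "leaf z=",(p.mean(0)[2]-Z)*1000)
q=plane(s,[f(147,397,235,235),f(434,440,235,235)],.097);print("screws",q*1000,q.mean(0)*1000)
q=plane(w,uz([(451,146)],4,(260,170)),.097);print("wrist screw",q*1000)
E
```

```text
bore ctr [[592.28 101.32  91.  ]]
leaf end mid [591.21 101.39 112.03] [-30.03  -1.32 -12.2 ]
leaf end mid [601.88 101.66 112.03] [-19.36  -1.05 -12.2 ]
leaf holes [[642.04 108.71 106.37]
 [597.86 108.71 108.17]] [619.95 108.71 107.27] leaf z= 16.243719522365584
screws [[639.78 132.37  97.  ]
 [601.38 130.81  97.  ]] [620.58 131.59  97.  ]
wrist screw [[602.22 131.55  97.  ]]
```

```bash
cat > edge.py <<'E'
from h import *
import json
from scipy.ndimage import map_coordinates
from scipy.optimize import brentq
u=np.array([np.cos(.028),np.sin(.028),0])
def edge(img,a,b,h=5):
    g=cv2.imread(img).astype(float).mean(2);a=np.array(a,float);b=np.array(b,float)
    t=(b-a)/np.linalg.norm(b-a);n=np.array([-t[1],t[0]]);k=np.arange(-h,h+.01,.25)
    P=[np.mean([map_coordinates(g,[[ (a+(b-a)*f+n*s)[1]],[(a+(b-a)*f+n*s)[0]]],order=1)[0] for f in np.linspace(0,1,15)]) for s in k]
    P=np.array(P);print("prof",P[::2].round(0).astype(int))
    return k,P,(a+b)/2,n
def axisz(i,q,x,y):
    o,d=rays(i,[q]);m=np.cross(d[0],u);m/=np.linalg.norm(m)
    return [brentq(lambda t:(np.array([x,y,t])-o)@m-r,-.5,.8)*1000 for r in(.007,-.007)]
E
python3 - <<'E'
from edge import *
# side6 leaf knuckle lower edge ; predicted slope from (253.4,..)->(264,..): .155
edge("pics/side6.png",(254,246.0),(262,247.2))
for im in("side0","side5","side6"):
    print(im)
    edge(f"pics/{im}.png",(246.5,249),(252.5,250))
    edge(f"pics/{im}.png",(268,252.3),(274,253.3))
E
```

```text
prof [118 131 138 141 143 146 150 151 149 143 135 125 119 119 119 119 119 119
 120 121 122]
side0
prof [112 112 113 112 111 113 121 138 160 182 195 199 200 199 198 196 195 195
 196 196 197]
prof [112 112 112 111 111 112 120 135 158 182 194 199 201 201 199 197 197 197
 198 200 201]
side5
prof [ 79  80  83  86  85  83  86  94 108 124 134 142 146 150 152 151 148 145
 145 148 152]
prof [119 118 118 118 117 119 126 140 161 184 197 202 204 204 202 197 195 194
 194 190 188]
side6
prof [125 124 122 121 121 120 119 119 121 127 135 142 148 151 151 149 145 142
 140 140 141]
prof [122 122 120 120 120 119 120 122 128 140 144 145 148 150 151 149 145 142
 140 140 142]
```

```bash
python3 - <<'E'
from edge import *
s=json.load(open("side6.json"));T=np.array(s['tcp']);w=json.load(open("wrist6.json"))['tcp']
print(T,w)
# y aligned (jaw centre == jamb axis) when tcp y=.1027
print("leaf z - tcp z",[z-T[2]*1000 for z in axisz(s,(258,246.62),.621,T[1])])
for q in[(249.67,248.46),(271.17,251.76)]: print("jamb z",axisz(s,q,.622,.1027))
# tray checks in side0: spare/leaf heights bias
E
```

```text
[0.6209361  0.1038375  0.15565759] [0.6206461083057319, 0.10375931732334798, 0.15514931379025115]
leaf z - tcp z [np.float64(-30.407163554464148), np.float64(-53.225412977215385)]
jamb z [114.65799476006033, 91.63801984876908]
jamb z [114.69854714563755, 91.67947424248679]
```

```bash
python3 - <<'E'
from edge import *
s=json.load(open("side6.json"));T=np.array(s['tcp'])
a=np.array([240.74,240.5]);b=np.array([273.02,245.44]);L=lambda f:a+(b-a)*f
print("left pad -> +x end");edge("pics/side6.png",L(.03),L(.14),6)
edge("pics/side6.png",L(.19),L(.27),6)
print("right");edge("pics/side6.png",L(.88),L(.97),6)
v=np.array([-u[1],u[0],0])
for off in(.0332,.0312,.0352):
    c=T+[0,0,-off];print(off,proj(s,[c-.03*u+.006*v+[0,0,.009],c+.03*u+.006*v+[0,0,.009], c-.03*u-.006*v+[0,0,.021],c+.03*u-.006*v+[0,0,.021]]))
E
python3 - <<'E'
import cv2
t=cv2.imread("pics/side6.png")[228:252,235:280]
cv2.imwrite("pics/z_s6c.png",cv2.resize(t,None,fx=16,fy=16,interpolation=cv2.INTER_NEAREST))
E
```

```text
left pad -> +x end
prof [145 145 145 140 131 111  95  93  96 109 120 121 120 121 121 121 120 121
 122 122 121 121 120 120 121]
prof [122 126 127 130 132 134 134 134 136 137 135 131 125 121 120 119 120 121
 121 121 121 120 119 119 119]
right
prof [195 187 181 163 143 128 111 107 107 120 134 129 123 122 120 121 121 122
 123 121 120 120 119 122 127]
0.0332 [[273.0390608  245.4214268 ]
 [240.73326572 240.52000312]
 [274.2517439  235.90300575]
 [241.91060226 231.12495802]]
0.0312 [[272.94275411 244.69313059]
 [240.5830697  239.79258894]
 [274.15783167 235.15730439]
 [241.7629165  230.38070619]]
0.0352 [[273.13505771 246.14715309]
 [240.8829945  241.24489873]
 [274.34535632 236.64609163]
 [242.05783251 231.86664877]]
```

View pics/z_s6c.png

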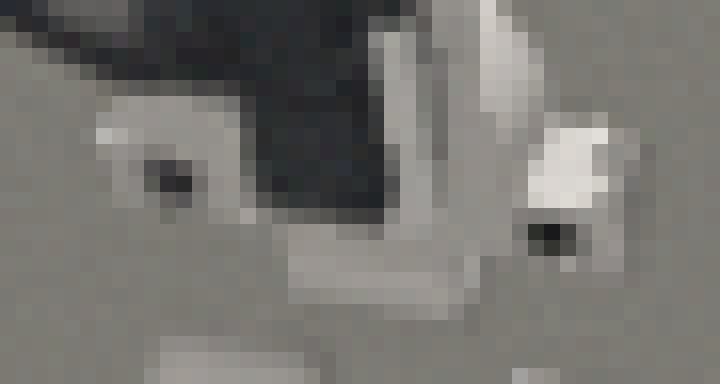

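```bash
python3 - <<'E'
import cv2,numpy as np
r=[]
for k in "3458":
    t=cv2.imread(f"pics/wrist{k}.png")[180:300,300:345]
    r.append(cv2.resize(t,None,fx=4,fy=4,interpolation=cv2.INTER_CUBIC))
cv2.imwrite("pics/cmp.png",np.hstack(r))
E
```

```text
(no output)
```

View pics/cmp.png

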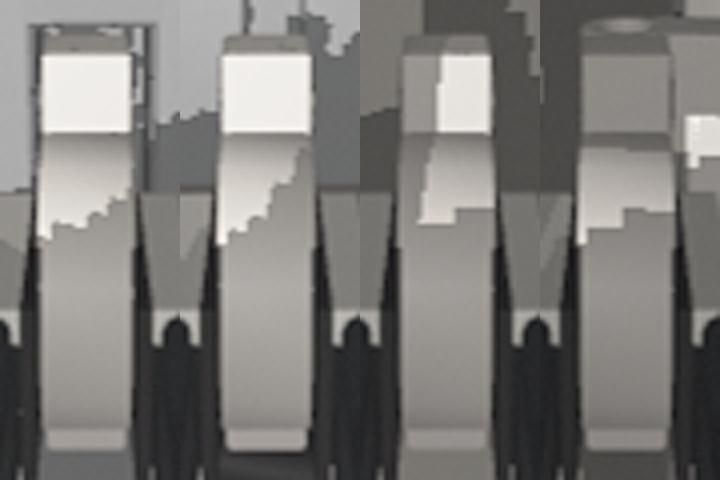

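Call:
step_arm(targets=[{"dx": -0.5, "dy": 0, "dz": 0, "twist": 0}, {"dx": -0.9, "dy": 0, "dz": 0, "twist": 0}, {"dx": -0.9, "dy": 0, "dz": 0, "twist": 0}, {"dx": -0.9, "dy": 0, "dz": 0, "twist": 0}, {"dx": -0.9, "dy": 0, "dz": 0, "twist": 0}, {"dx": -0.9, "dy": 0, "dz": 0, "twist": 0}])

```text
clock: 9.23
position: [0.6221, 0.1027, 0.1242]
tcp_rot: [-0.0, -0.013, 1.0, 0.0]
ft_force: [0.2, 0.2, -0.2]
gripper_width: 0.0107
```

```bash
python3 look.py 9; python3 - <<'E'
import cv2
t=cv2.imread("pics/wrist9.png")
cv2.imwrite("pics/z_w9b.png",cv2.resize(t[178:218,300:345],None,fx=14,fy=14,interpolation=cv2.INTER_NEAREST))
E
```

```text
9.2333 [0.62207636 0.10269217 0.12416072] 0.010729090049371516 [ 0.18444379  0.17797035 -0.15700481] [ 0.00089978  0.00043011 -0.05777679]
wrist [0.62207636 0.10269217 0.12416072]
side [0.62209073 0.1027066  0.12420853]
shift [1.1 0.1 0. ] twist 0.0 cur ang 91.5 toolz [ 1.e-04  1.e-04 -1.e+00]
```

View pics/z_w9b.png

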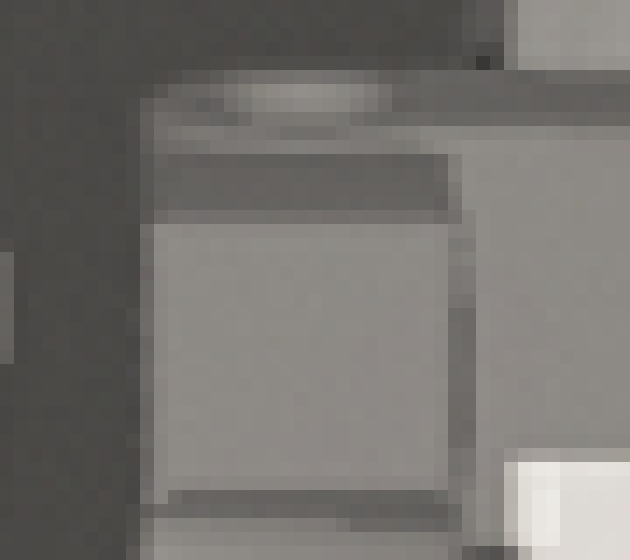

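View pics/z_s9.png

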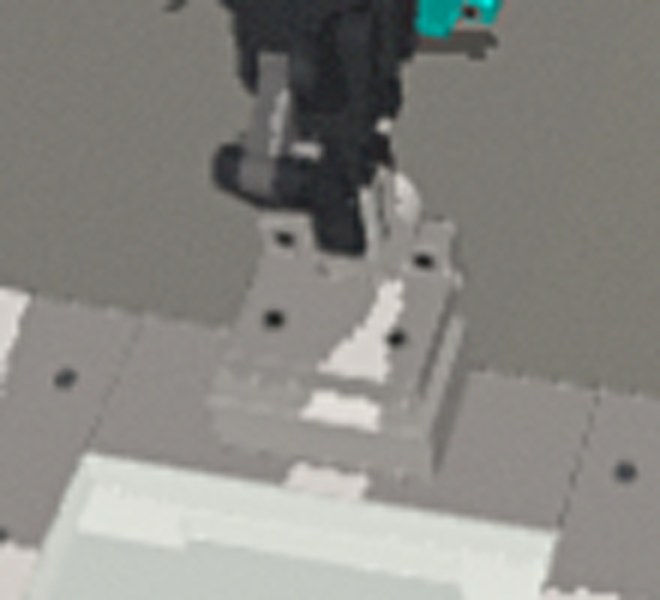

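```bash
python3 -c "
from rig import manip
o=manip.get_obs();print(o['clock'],o['position'],o['ft_force'],o['gripper_width']);print(manip.sign_off())"
```

```text
9.3333 [0.62208732 0.10268723 0.12420631] [-1.16057006 -0.48281059 -1.40365924] 0.01078270692444444
the job is handed in; nothing more can be done
None
```

I took the round-ended leaf from its tray pocket and brought its knuckle down from above between the jamb's two knuckles. I handed the job in at 9.3 s with the leaf still gripped. The two-knuckle leaf, the pin, the screwdriver and the objective were not touched.

**Last checks**
- **Across the bore:** in the wrist view the leaf and jamb centrelines agreed to about 0.1 mm, measured just before the final 0.9 mm shift along the bore. The last picture showed no change.
- **Along the bore:** that shift centred the knuckle in the gap; the views put the jamb centre between about 0.621 and 0.623 m, so roughly ±1 mm inside the 2 mm clearance each side.
- **Contact:** the force was about 0.3 N after the final move. The last reading before handing in was 1.9 N. Both are close to the sensor's noise, so nothing was pressed.
- **Grip:** the opening held steady at 10.7 mm, and wrist pictures before and after the lift showed no slip.

**Disagreement:** the height rests on the arm's own readings between pocket and jamb, which put the bore 33.2 mm below the tool point. The camera estimates of that distance ranged from about 31 to 36 mm. The best of them, the plate's lower edge in the side view, gave about 33 mm. I kept the arm's value and did not confirm it by touch.

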